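Unbolt and open the gauge chest

TASK

Unbolt the gauge chest and open it: lift the bolt's handle out of its notch, slide the bolt back clear of the hatch, and let the handle drop fully down into the notch of the dark catch plate so that the bolt stays drawn. Then raise the hatch wide open, more than 60 degrees, and leave it standing, without disturbing the other things on the chest and bench.

Things in the scene. Friction and masses are not known exactly. Their poses are not given: they have to be found in the camera images.
- chest: Fixed grey steel chest, 200 (x) x 420 (y) x 110 mm high; origin at the centre of its underside; its front faces its own -x. The +y half of its top is a fixed deck with a barrel bolt along the front edge; the -y half is an aluminium hatch hinged at the far edge. In the chest's frame the bolt's axis runs along y at x = -70, z = 134 mm; guide and staple round its rod reach z = 152 mm.
- closed_notch (a point): Middle of the closed notch, at the height of the bolt axis (chest frame x = -96, y = 30, z = 134 mm). Notch 18 mm wide along y, in a steel rail along the deck's front edge (x = -100 to -92, top z = 142 mm). The handle lies in it at the start.
- rail_end (a point): The +y end of the rail, at its foot (chest frame x = -96, y = 201, z = 110 mm). Bolted over this part of the rail is an adjustable dark catch plate (12 mm thick, top z = 141 mm) with the open notch, also 18 mm wide, somewhere between 75 and 105 mm to +y of the closed notch: its place is not measured, look or feel for it. A handle that rests on the rail drops into it.
- bolt (a joint): How far the bolt rod is drawn out, in m: 0 = shut (rod tip held over the hatch's staple block, hatch locked), growing as it slides to the chest's +y; hard stop at 0.125. The hatch is free beyond about 0.03. Sliding friction about 2.5 N. The handle travels with the rod.
- handle (a joint): Turn of the bolt's handle about the rod, in rad: 0 = level, pointing to the chest's -x, lying down in a notch; grows as the handle is lifted up over the rod; limit 1.3. It clears the rail from about 0.62 and rests on it there, whereas in a notch it reads 0. A light spring and its weight push it down, about 3 N at the grip: it falls when let go.
- bolt_grip (a point): Middle of the handle's grip, on its centre line, 60 mm from the bolt axis. The grip is a dark steel cylinder 16 mm in diameter and 40 mm long (from 40 to 80 mm off the axis), at the start overhanging the chest's front with free space all round. Between it and the rod the arm is 12 mm in diameter.
- hatch (a joint): Opening of the hatch, in rad: 0 = shut, grows as its front edge is raised (about the chest's +y axis through hatch_hinge); limit 1.75. The hinge is stiff and stays where it is left; raising takes 4 to 6 N at its handle.
- hatch_hinge (a point): Point on the hatch's hinge line (parallel to the chest's y), at the middle of the hatch's width, at the top of the chest's far edge (chest frame x = 75, y = -105, z = 110 mm).
- hatch_grip (a point): Middle of the bar of the hatch's D-handle: a 12 mm steel bar parallel to the chest's y, 100 mm long, standing out 50 mm in front of the chest's front face in the hatch's own plane, 230 mm in front of the hinge and 4 mm below it when shut. One finger fits between bar and chest.
- ring_gauge: Loose dark steel ring, 68 mm across, 25 mm high, standing on the deck behind the bolt; leave alone. Origin at the centre of its underside.
- parallel: Loose steel bar 100 x 30 x 16 mm lying on the deck behind the bolt; leave alone. Origin at the centre of its underside.
- sleeve: Loose flanged steel sleeve, flange 110 mm across, 120 mm high, on the bench at the left; leave alone. Origin at the centre of its underside.
- steel_blank: Loose steel block 120 x 60 x 25 mm on the bench in front of the chest; leave alone. Origin at the centre of its underside.
- spanner: Loose spanner 170 mm long lying on the bench in front of the chest; leave alone.
- oiler: Loose white plastic bottle, 60 mm across, 160 mm high, standing on the bench at the right; leave alone. Origin at the centre of its underside.

How it is judged:
On the way:
1. the bolt is drawn and its handle lies down in the catch plate's notch, with the hatch still shut (value of joint bolt above 0.06 m and value of joint each of handle, hatch below 0.15 rad), for 0.2 s.
At the end, for the whole second after the job is handed in: The bolt is drawn by more than 60 mm with its handle down in the catch plate's notch (turned up by less than 0.15 rad), and the hatch stands open by more than 1.0 rad, at rest (value of joint bolt above 0.06 m and value of joint handle below 0.15 rad and value of joint hatch above 1 rad and velocity of joint hatch between -0.05 and 0.05 rad/s); the robot touches nothing.
It fails at once if another thing on the chest or bench is shifted by more than 30 mm (distance of any of ring_gauge, parallel, sleeve, steel_blank, spanner, oiler from where it was at the start of the episode above 0.03 m).
It also fails if it takes over 61 s, if anything falls off the work surface, if the arm or the gripper's body presses on something with over 40 N, if the wrist force passes 120 N, or if a joint passes its speed limit or range.

ROBOT

A 6-joint arm with a two-finger parallel gripper is mounted at the origin on the work surface. World frame = base frame: x ahead of the robot, y to its left, z up, the work surface at z = 0. Lengths are in m, angles in rad, forces in N, time in s.
With the tool pointing down it reaches from about 0.25 to 0.85 m from the base axis. Payload 12.5 kg.
Tool frame: the origin (TCP) lies at the centre of the arm's flange, where the gripper is bolted on; the fingertips stand 186 mm ahead of it and the grasp point (between the pads) lies 167 mm ahead of it; z points along the fingers, x is the direction in which the jaws open and shut, and the axes are right-handed (so a half turn about z gives the same grasp; the last joint's range is limited). The gripper opens to 93 mm and grips with 3 to 60 N. Pads are 15 mm wide; open, the fingers measure 128 mm over their backs; the gripper's body (75 mm by 188 mm) begins 65 mm behind the grasp point.
Start: joints at [-1.435, 0.351, 1.652, -0, 1.139, -0.085], TCP at [0.12, -0.537, 0.405] pointing down, gripper open.
Joint ranges: [-2.75, 2.75], [-0.79, 2.1], [0.01, 2.65], [-1.57, 4.71], [0.07, 3.14], [-2.87, 2.87]. Speed limits (rad/s): [2.22, 2.22, 2.79, 3.14, 3.14, 3.14].

INTERFACE

Orientations are given as a rotation vector (axis times angle).
In Python, from rig import readout, cams, job gives the robot as it stands.
- The arm moves only by the shell command python3 -m crank 'ROWS' [OPENING]. ROWS is a JSON object of lists of equal length, an entry for each row: "offset": the shift along the tool's x, y, z as a fraction of full scale, a list of three; "turn": the turn, a rotation vector about the tool's x, y, z as a fraction of full scale, a list of three. In form: {"offset": [[x, y, z], ...], "turn": [[ax, ay, az], ...]}. A call has 1 to 12 rows; each row is the pose to reach, as a shift and turn from the pose commanded when the call began, along the tool's axes at that moment; what a row does not reach only later rows make up. Full scale, the value 1, is 0.8 m for a shift and 30 degrees for a turn. A row lasts 1/12 s, in which the tool goes at most 41.7 mm and 7.16 degrees, less where a joint would pass 70% of its speed; a pose out of reach is approached as far as the arm can. A call with a number of a shift or a turn outside -1 to 1 is refused whole. A call with a gripper value outside its range is refused whole. OPENING is the gripper's target within -1 to 1 (shut at 1, half-way at 0, fully open at -1), set as the call begins (- or left out, the last holds). The fingers move at their own pace and stop on an object; the grip force is fixed at half the most. Time passes only in rows, so rows that repeat a pose let the fingers close. It gives the time, the measured TCP pose, the force and the opening at its end, in the units of the state.
- readout.get_obs(): the state, without advancing time (a new reading comes with each control period).
- cams.snapshot(name): name is "side" or "top" or "wrist"; returns the picture (480x640x3 uint8, red, green, blue); there is no depth.
- cams.camera_params(name): a dict with "fovy" (degrees; the focal length in pixels is half the picture's height over the tangent of half this angle, whatever the lens; pixels are square), "cx", "cy" (the principal point, pixels), "R" (3x3) and "t" (3): a world point X has camera coordinates R X + t. Camera axes: x right, y down, z forward; pixel columns grow to the right and rows downward; lengths in m; the calibration is good to about 2 mm. A picture is of the moment at which its call begins: read the wrist's pose just before it. camera_params takes no time and is no camera call; for the wrist camera it gives the pose at the moment of the call.
- job.job_done(): hands the job in, once; it reports no verdict.
Trained networks look in the newest picture that a camera, given by its name, has taken for a name from the list of things; names that differ only in an ending like _2 or _b are one class to them, and where a whole thing is asked for, a point or a joint stands for the part that bears it (a point fixed in the world has none). Each returns a list of dicts, best first, with "confidence" (0 to 1); they miss things now and then, are a little off and sometimes report something else, mostly with a low value. They report only what shows in the picture. A call takes as long as a camera call.
- cams.recognise(camera, query): "point" ([x, y, z] in m, in the coordinates of the camera as it stood for that picture, good to about 4 mm: the middle of the surface that is visible of it).
- cams.cut_out(camera, query): "pixels" (480x640 bool, what is visible of it).
- cams.mark_of(camera, query): "point" ([x, y, z] in m, in the coordinates of the camera as it stood for that picture, good to about 4 mm: a listed point, or the origin of a listed thing).
The state is a dict: "time": time; "joints": joint angles; "qvel": joint speeds; "joint_torque": joint torques, N m; "tool_pos": TCP position; "eef_rot": TCP orientation; "ft_force": force on the tool from outside, world axes, zero at the start; "wrist_torque": the same for the moment, N m; "finger_gap": finger opening in m.
Only numpy, scipy, OpenCV 4.12 (cv2) and the standard library are available. Lean on these libraries where they do the work, as an engineer would, in place of code of your own. Each camera call takes 0.05 s, during which the arm holds its last target. There are 200 camera calls.

## Working session

There is one attempt and no reset: what is moved stays moved. The work goes in short steps, Python scripts to look and compute and a shell command to move; the robot and the scene stay as the last step left them, time stands still between calls to the robot, and variables do not carry over. Pictures are saved under pics/ and viewed, on a budget of 10 in all, crops included, one or two more only if the job needs it, and the job is handed in when it is done.

```bash
ls; mkdir -p pics
cat > h.py <<'E'
import numpy as np, cv2
from rig import readout, cams, job
from scipy.spatial.transform import Rotation as Ro
def w(cam,p):
    c=cams.camera_params(cam); R=np.array(c["R"]); return R.T@(np.array(p)-np.array(c["t"]))
def px(cam,X):
    c=cams.camera_params(cam); f=240/np.tan(np.radians(c["fovy"])/2)
    q=np.array(c["R"])@np.array(X)+np.array(c["t"]); return np.array([c["cx"]+f*q[0]/q[2], c["cy"]+f*q[1]/q[2]])
def st():
    o=readout.get_obs(); print(o["time"],np.round(o["tool_pos"],4),np.round(o["eef_rot"],4),np.round(o["ft_force"],1),o["finger_gap"],np.round(o["joints"],3)); return o
E
python3 - <<'E'
from h import *
o=st(); print(Ro.from_rotvec(o["eef_rot"]).as_matrix().round(3))
ims=[]
for c in ["side","top"]:
    im=cams.snapshot(c); ims.append(im); cv2.imwrite(f"pics/{c}0.png",im[:,:,::-1])
    for n in ["chest","closed_notch","rail_end","bolt_grip","hatch_hinge","hatch_grip","ring_gauge","parallel","sleeve","steel_blank","oiler"]:
        r=cams.mark_of(c,n)
        print(c,n,[(round(q["confidence"],2),w(c,q["point"]).round(4).tolist()) for q in r[:2]])
print(readout.get_obs()["time"])
E
```

```text
pics
0.0 [ 0.1205 -0.5365  0.4042] [-2.4521e+00  1.9626e+00  1.3000e-03] [ 0.5  0.3 -0.7] 0.093052244104225 [-1.435  0.351  1.652 -0.     1.139 -0.085]
[[ 0.219 -0.976 -0.   ]
 [-0.976 -0.219  0.001]
 [-0.001 -0.    -1.   ]]
side chest [(0.66, [0.6421, 0.0252, 0.0002])]
side closed_notch [(0.62, [0.5372, 0.0397, 0.1343])]
side rail_end [(0.87, [0.508, 0.2045, 0.1095])]
side bolt_grip [(0.75, [0.5026, 0.033, 0.1267])]
side hatch_hinge [(0.82, [0.7272, -0.059, 0.1109]), (0.61, [0.6525, 0.1801, 0.112])]
side hatch_grip [(0.76, [0.5012, -0.1079, 0.1096])]
side ring_gauge [(0.81, [0.6512, 0.1795, 0.1112])]
side parallel [(0.72, [0.6528, 0.0843, 0.1079]), (0.48, [0.6262, -0.5087, -0.0007])]
side sleeve [(0.89, [0.4068, 0.5039, 0.0016])]
side steel_blank [(0.91, [0.3726, -0.1369, -0.0082])]
side oiler [(0.56, [0.6298, -0.5084, -0.0024]), (0.54, [0.6539, 0.1809, 0.111])]
top chest [(0.74, [0.6425, 0.0287, 0.0006])]
top closed_notch [(0.84, [0.5429, 0.0354, 0.134]), (0.56, [0.6401, 0.0297, -0.001])]
top rail_end [(0.85, [0.5072, 0.2091, 0.1099]), (0.6, [0.7354, -0.063, 0.1086])]
top bolt_grip [(0.51, [0.5051, 0.0301, 0.135])]
top hatch_hinge [(0.79, [0.7341, -0.0618, 0.1085]), (0.5, [0.6595, 0.0829, 0.1137])]
top hatch_grip [(0.61, [0.5069, -0.1035, 0.1016])]
top ring_gauge [(0.81, [0.6553, 0.1816, 0.111]), (0.6, [0.4098, 0.5046, 0.0003])]
top parallel [(0.88, [0.658, 0.083, 0.1097])]
top sleeve [(0.71, [0.4105, 0.5051, 0.0005])]
top steel_blank [(0.94, [0.3758, -0.1315, -0.0028])]
top oiler [(0.77, [0.6313, -0.509, 0.0013])]
1.2
```

View pics/side0.png

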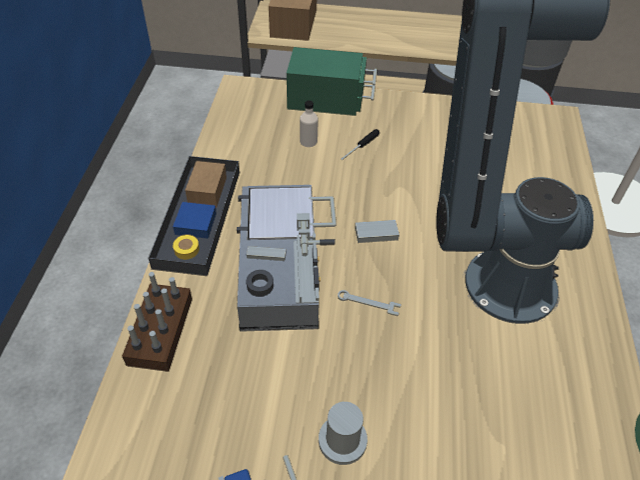

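View pics/top0.png

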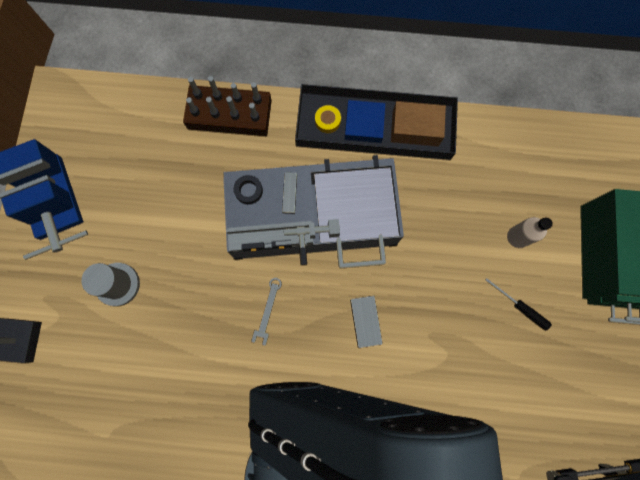

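Run:
```python
from h import *
# fit chest pose (planar) from marks
L={"chest":(0,0,0),"closed_notch":(-96,30,134),"rail_end":(-96,201,110),"hatch_hinge":(75,-105,110),"hatch_grip":(-155,-105,106),"bolt_grip":(-130,30,134)}
obs={"chest":[(.6421,.0252),(.6425,.0287)],"closed_notch":[(.5372,.0397),(.5429,.0354)],"rail_end":[(.508,.2045),(.5072,.2091)],"hatch_hinge":[(.7272,-.059),(.7341,-.0618)],"hatch_grip":[(.5012,-.1079),(.5069,-.1035)],"bolt_grip":[(.5026,.033),(.5051,.0301)]}
A=[];B=[]
for k,v in obs.items():
    for q in v: A.append(np.array(L[k][:2])/1e3);B.append(q)
A=np.array(A);B=np.array(B);a=A-A.mean(0);b=B-B.mean(0)
th=np.arctan2((a[:,0]*b[:,1]-a[:,1]*b[:,0]).sum(),(a*b).sum())
R=np.array([[np.cos(th),-np.sin(th)],[np.sin(th),np.cos(th)]]);t=B.mean(0)-R@A.mean(0)
print(np.degrees(th),t);print((B-(A@R.T+t)).round(4))
for k in L: print(k,(R@(np.array(L[k][:2])/1e3)+t).round(4))
```

```text
10.678122826640726 [0.63883145 0.02685338]
[[ 0.0033 -0.0017]
 [ 0.0037  0.0018]
 [-0.0017  0.0012]
 [ 0.004  -0.0031]
 [ 0.0007 -0.0021]
 [-0.0001  0.0025]
 [-0.0048  0.0034]
 [ 0.0021  0.0006]
 [-0.0048 -0.0029]
 [ 0.0009  0.0015]
 [-0.0029  0.0008]
 [-0.0004 -0.0021]]
chest [0.6388 0.0269]
closed_notch [0.5389 0.0385]
rail_end [0.5073 0.2066]
hatch_hinge [ 0.732  -0.0624]
hatch_grip [ 0.506 -0.105]
bolt_grip [0.5055 0.0322]
```

The side view shows the chest at about (240-335, 185-328), with the bolt handle near (322, 242) and the D-handle at (325, 210). The top view has the bolt handle near (303, 250), the catch-plate area at about (240-290, 242) and the D-handle near (360, 262). The blank and spanner lie in front. The networks' marks agree, giving a chest yaw of about 10.7°.

```bash
cat >> h.py <<'E'
TH=np.radians(10.68); T0=np.array([.6388,.0269,0])
RC=Ro.from_euler('z',TH).as_matrix()
def c2w(p): return RC@np.array(p)/1e3+T0
def w2c(X): return (RC.T@(np.array(X)-T0))*1e3
def plan(G,xdir,tool_z=(0,0,-1)):
    "grasp point G (world), tool x and z dirs (chest frame) -> offset/turn numbers"
    o=readout.get_obs(); R0=Ro.from_rotvec(o["eef_rot"]).as_matrix(); p0=np.array(o["tool_pos"])
    z=RC@np.array(tool_z,float); z/=np.linalg.norm(z); x=RC@np.array(xdir,float); x-=z*(x@z); x/=np.linalg.norm(x)
    R=np.stack([x,np.cross(z,x),z],1); p=np.array(G)-.167*z
    print("offset",np.round(R0.T@(p-p0)/.8,4).tolist(),"turn",np.round(Ro.from_matrix(R0.T@R).as_rotvec()/np.radians(30),4).tolist(),"rows",np.linalg.norm(p-p0)/.0417)
def tip():
    o=readout.get_obs(); R=Ro.from_rotvec(o["eef_rot"]).as_matrix(); g=np.array(o["tool_pos"])+.167*R[:,2]
    print("t",round(o["time"],2),"grasp chest mm",w2c(g).round(1),"F chest",(RC.T@o["ft_force"]).round(1),"gap",round(o["finger_gap"],4),"x",(RC.T@R[:,0]).round(3),"z",(RC.T@R[:,2]).round(3)); return g
E
python3 - <<'E'
from h import *
plan(c2w((-150,60,300)),(0,-1,0))
c=cams.camera_params("wrist");o=readout.get_obs();R=Ro.from_rotvec(o["eef_rot"]).as_matrix();Rc=np.array(c["R"])
print((R.T@(-Rc.T@np.array(c["t"])-o["tool_pos"])).round(3),(Rc@R).round(2),c["fovy"])
E
```

```text
offset [-0.6268, -0.6016, -0.0778] turn [-0.0, 0.0, 0.0657] rows 16.734515813810788
[-0.    -0.074  0.02 ] [[ 1.    0.   -0.  ]
 [-0.    0.96 -0.26]
 [ 0.    0.26  0.96]] 67.84196441967057
```

```bash
python3 -m crank '{"offset":[[-0.627,-0.602,-0.078],[-0.627,-0.602,-0.078],[-0.627,-0.602,-0.078],[-0.627,-0.602,-0.078],[-0.627,-0.602,-0.078],[-0.627,-0.602,-0.078],[-0.627,-0.602,-0.078],[-0.627,-0.602,-0.078],[-0.627,-0.602,-0.078],[-0.627,-0.602,-0.078],[-0.627,-0.602,-0.078],[-0.627,-0.602,-0.078]],"turn":[[0,0,0.066],[0,0,0.066],[0,0,0.066],[0,0,0.066],[0,0,0.066],[0,0,0.066],[0,0,0.066],[0,0,0.066],[0,0,0.066],[0,0,0.066],[0,0,0.066],[0,0,0.066]]}' -1
python3 -c "
from h import *
tip();plan(c2w((-150,60,300)),(0,-1,0))"
```

```text
time: 2.2
tool_pos: [0.3788, -0.1085, 0.45]
eef_rot: [-2.418, 2.005, -0.002]
ft_force: [0.9, -0.0, 0.6]
finger_gap: 0.0933
t 2.2 grasp chest mm [-280.5  -85.   283. ] F chest [ 0.9 -0.2  0.6] gap 0.0933 x [-0.    -1.     0.001] z [ 0.001 -0.001 -1.   ]
offset [-0.1811, -0.1633, -0.0213] turn [-0.0015, -0.0011, -0.0006] rows 4.696014540896769
```

```bash
python3 -m crank '{"offset":[[-0.181,-0.163,-0.021],[-0.181,-0.163,-0.021],[-0.181,-0.163,-0.021],[-0.181,-0.163,-0.021],[-0.181,-0.163,-0.021],[-0.181,-0.163,-0.021],[-0.181,-0.163,-0.021]],"turn":[[0,0,0],[0,0,0],[0,0,0],[0,0,0],[0,0,0],[0,0,0],[0,0,0]]}' -1
python3 - <<'E'
from h import *
tip()
im=cams.snapshot("wrist"); cv2.imwrite("pics/w0.png",im[:,:,::-1])
for n in ["closed_notch","rail_end","bolt_grip","hatch_grip","ring_gauge"]:
    r=cams.mark_of("wrist",n)
    print(n,[(round(q["confidence"],2),w2c(w("wrist",q["point"])).round(1).tolist()) for q in r[:2]])
for y in (30,75,90,105,120,135,201): print(y,px("wrist",c2w((-96,y,142))).round(0))
E
```

```text
time: 2.78
tool_pos: [0.4799, 0.0568, 0.4659]
eef_rot: [2.421, -2.002, -0.001]
ft_force: [-0.3, -0.4, -0.4]
finger_gap: 0.0928
t 2.78 grasp chest mm [-150.7   58.8  298.9] F chest [-0.4 -0.3 -0.4] gap 0.0928 x [ 0.002 -1.     0.   ] z [-0.001 -0.    -1.   ]
closed_notch [(0.63, [-98.5, 32.6, 134.6])]
rail_end [(0.73, [-92.7, 194.2, 110.7])]
bolt_grip [(0.77, [-128.2, 30.6, 132.4])]
hatch_grip [(0.88, [-158.7, -104.3, 105.1])]
ring_gauge []
30 [355. 169.]
75 [302. 169.]
90 [284. 169.]
105 [266. 169.]
120 [248. 169.]
135 [230. 169.]
201 [151. 169.]
```

View pics/w0.png

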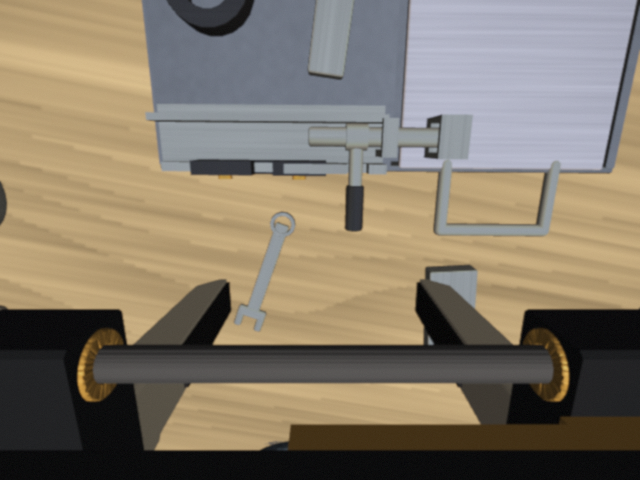

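The wrist view shows the handle in its notch at column ~355 (grip rows 185-230). The dark catch plate spans columns 190-325 at row ~168, with its notch gap at about 253-271. I'll refine that from pixel profiles.

Run:
```python
from h import *
im=cv2.imread("pics/w0.png",0)
for r in (162,164,166,168,170,172): print(r,im[r,244:282].tolist())
print("handle",im[175,340:370].tolist()); print("grip",im[205,340:370].tolist())
for x,y,z in [(-96,108,141),(-96,108,134),(-104,108,141)]:print(px("wrist",c2w((x,y,z))))
print(px("wrist",c2w((-130,30,142))),px("wrist",c2w((-105,30,140))))
plan(c2w((-128,30,134)),(0,-1,0))
```

```text
162 [55, 53, 55, 56, 53, 52, 43, 30, 26, 40, 74, 98, 105, 107, 105, 106, 107, 106, 107, 105, 106, 107, 106, 106, 103, 101, 97, 92, 73, 59, 50, 50, 51, 49, 50, 51, 50, 52]
164 [57, 56, 55, 56, 54, 54, 44, 31, 27, 57, 105, 143, 154, 155, 159, 157, 157, 157, 157, 157, 156, 157, 155, 156, 155, 156, 156, 144, 109, 74, 56, 53, 54, 54, 54, 53, 56, 57]
166 [55, 54, 55, 54, 56, 52, 47, 34, 28, 53, 102, 139, 154, 158, 158, 158, 157, 157, 157, 160, 157, 158, 156, 157, 156, 155, 156, 145, 111, 73, 57, 53, 53, 54, 54, 54, 54, 54]
168 [55, 56, 53, 54, 57, 55, 48, 34, 24, 46, 93, 136, 154, 159, 157, 158, 158, 158, 158, 155, 158, 156, 156, 157, 157, 157, 156, 144, 116, 77, 55, 54, 53, 53, 53, 55, 53, 54]
170 [57, 56, 56, 56, 55, 55, 51, 37, 28, 44, 90, 132, 153, 156, 154, 155, 154, 155, 155, 155, 157, 155, 154, 153, 153, 154, 154, 144, 118, 82, 57, 55, 54, 55, 55, 53, 53, 54]
172 [56, 55, 55, 56, 54, 56, 51, 36, 24, 32, 55, 78, 90, 93, 93, 93, 92, 93, 92, 93, 93, 94, 98, 100, 99, 101, 100, 93, 79, 62, 54, 53, 53, 53, 53, 55, 52, 55]
handle [156, 156, 158, 158, 159, 161, 161, 151, 123, 108, 121, 139, 150, 152, 154, 153, 154, 155, 154, 152, 146, 143, 148, 159, 165, 166, 166, 165, 164, 164]
grip [155, 156, 155, 156, 142, 98, 53, 38, 44, 49, 50, 52, 51, 50, 52, 54, 55, 54, 53, 53, 53, 50, 77, 125, 160, 175, 178, 178, 177, 177]
[262.32415459 169.02634308]
[263.65126551 168.5261734 ]
[262.76589979 178.68689225]
[354.59033    209.16119469] [355.01050296 179.56523788]
offset [0.0339, -0.0294, 0.2067] turn [-0.0002, -0.0001, -0.0032] rows 4.05705414429417
```

```bash
python3 -m crank '{"offset":[[0.033,-0.029,0.03],[0.033,-0.029,0.07],[0.033,-0.029,0.11],[0.033,-0.029,0.15],[0.033,-0.029,0.18],[0.033,-0.029,0.207],[0.033,-0.029,0.207],[0.033,-0.029,0.207],[0.033,-0.029,0.207]],"turn":[[0,0,0],[0,0,0],[0,0,0],[0,0,0],[0,0,0],[0,0,0],[0,0,0],[0,0,0],[0,0,0]]}' 0
python3 -c "
from h import *
tip()"
python3 -m crank '{"offset":[[0,0,0],[0,0,0],[0,0,0],[0,0,0],[0,0,0],[0,0,0]],"turn":[[0,0,0],[0,0,0],[0,0,0],[0,0,0],[0,0,0],[0,0,0]]}' 1
python3 -c "
from h import *
tip()"
```

```text
time: 3.83
tool_pos: [0.5077, 0.0339, 0.302]
eef_rot: [-2.417, 2.005, -0.002]
ft_force: [0.5, 0.1, 0.1]
finger_gap: 0.0466
t 3.83 grasp chest mm [-127.2   31.1  135. ] F chest [ 0.5 -0.   0.1] gap 0.0466 x [-0.001 -1.     0.   ] z [ 0.002 -0.    -1.   ]
time: 4.33
tool_pos: [0.5074, 0.0342, 0.3008]
eef_rot: [-2.418, 2.005, -0.001]
ft_force: [-0.1, -1.0, 1.6]
finger_gap: 0.0151
t 4.33 grasp chest mm [-127.7   31.5  133.8] F chest [-0.3 -1.   1.6] gap 0.0151 x [-0. -1.  0.] z [ 0. -0. -1.]
```

```bash
python3 -m crank '{"offset":[[0,-0.0004,-0.007],[0,-0.0015,-0.0144],[0,-0.0033,-0.0214],[0,-0.0057,-0.0282],[0,-0.009,-0.0348],[0,-0.0126,-0.041],[0,-0.016,-0.0456],[0,-0.0195,-0.0494],[0,-0.0235,-0.0532],[0,-0.0274,-0.0568],[0,-0.0274,-0.0568]],"turn":[[0,0,0],[0,0,0],[0,0,0],[0,0,0],[0,0,0],[0,0,0],[0,0,0],[0,0,0],[0,0,0],[0,0,0],[0,0,0]]}' 1
python3 -c "
from h import *
tip()"
```

```text
time: 5.25
tool_pos: [0.5293, 0.0384, 0.3464]
eef_rot: [2.418, -2.005, -0.0]
ft_force: [-4.4, -3.3, -4.3]
finger_gap: 0.0153
t 5.25 grasp chest mm [-105.6   31.6  179.4] F chest [-4.9 -2.4 -4.3] gap 0.0153 x [-0. -1. -0.] z [-0.  0. -1.]
```

```bash
python3 -m crank '{"offset":[[-0.007,0,0],[-0.016,0,0],[-0.025,0,0],[-0.034,0,0],[-0.043,0,0],[-0.052,0,0],[-0.061,0,0],[-0.07,0,0],[-0.079,0,0],[-0.0865,0,0],[-0.0865,0,0]],"turn":[[0,0,0],[0,0,0],[0,0,0],[0,0,0],[0,0,0],[0,0,0],[0,0,0],[0,0,0],[0,0,0],[0,0,0],[0,0,0]]}' 1
python3 - <<'E'
from h import *
tip()
im=cams.snapshot("wrist"); cv2.imwrite("pics/w1.png",im[:,:,::-1])
E
```

```text
time: 6.17
tool_pos: [0.516, 0.1075, 0.346]
eef_rot: [-2.418, 2.004, 0.0]
ft_force: [2.0, 2.2, -8.6]
finger_gap: 0.0148
t 6.17 grasp chest mm [-105.7  102.1  179. ] F chest [ 2.3  1.8 -8.6] gap 0.0148 x [ 0.    -1.    -0.001] z [ 0.001  0.001 -1.   ]
```

View pics/w1.png

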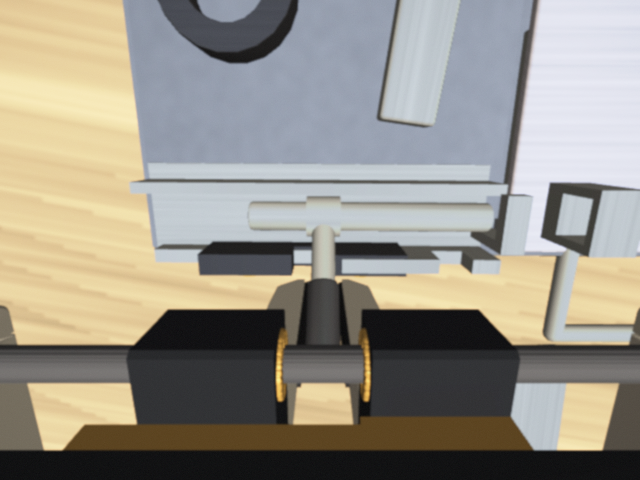

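The handle is up and held, with its arm at about (322, 245). The catch plate's notch lies just around and to the left of it, between columns 294 and ~340. I'll measure it numerically.

Run:
```python
from h import *
im=cv2.imread("pics/w1.png",0)
for r in (244,250,256,262,268,272): print(r,im[r,286:350].tolist())
for p in [(-92,102,141),(-104,102,141),(-104,112,141),(-104,99,141),(-104,117,141),(-104,108,129)]: print(p,px("wrist",c2w(p)).round(1))
```

```text
244 [29, 30, 31, 31, 29, 29, 28, 30, 31, 31, 32, 30, 30, 30, 29, 30, 31, 29, 31, 30, 29, 30, 31, 31, 35, 54, 86, 114, 137, 148, 161, 169, 178, 185, 190, 193, 195, 198, 197, 197, 197, 196, 194, 191, 184, 177, 165, 146, 112, 67, 39, 30, 30, 31, 33, 31, 31, 29, 31, 30, 30, 30, 30, 29]
250 [29, 33, 31, 30, 31, 32, 45, 87, 133, 156, 159, 161, 160, 160, 160, 159, 160, 160, 161, 160, 161, 160, 160, 159, 153, 129, 112, 119, 136, 151, 163, 170, 179, 186, 191, 193, 195, 196, 199, 196, 196, 196, 193, 191, 185, 175, 167, 151, 116, 71, 38, 30, 30, 29, 32, 31, 32, 32, 32, 32, 29, 32, 31, 31]
256 [79, 78, 80, 78, 73, 59, 53, 102, 171, 200, 208, 206, 207, 208, 207, 206, 207, 206, 206, 207, 206, 206, 208, 207, 193, 157, 120, 121, 137, 152, 161, 171, 180, 187, 191, 193, 195, 197, 197, 198, 198, 195, 196, 192, 184, 175, 166, 152, 125, 95, 78, 74, 72, 71, 71, 71, 72, 72, 73, 73, 73, 73, 72, 70]
262 [79, 79, 79, 78, 73, 59, 50, 92, 156, 184, 190, 191, 191, 191, 189, 189, 191, 192, 190, 190, 191, 192, 191, 190, 177, 145, 119, 124, 139, 154, 163, 172, 182, 187, 191, 194, 196, 197, 199, 198, 196, 196, 196, 
[... 210 characters left out ...]
8, 217, 203, 159, 122, 126, 143, 155, 163, 174, 181, 188, 192, 194, 197, 196, 197, 197, 196, 196, 194, 190, 185, 176, 168, 158, 140, 106, 83, 78, 78, 75, 80, 116, 169, 194, 200, 200, 199, 200, 199, 200]
272 [78, 77, 78, 77, 78, 89, 139, 192, 213, 216, 216, 217, 216, 215, 216, 215, 216, 216, 216, 214, 215, 216, 216, 213, 196, 153, 121, 126, 143, 156, 165, 172, 182, 187, 193, 195, 195, 197, 197, 198, 197, 196, 194, 190, 186, 176, 167, 157, 136, 105, 83, 76, 78, 76, 83, 116, 157, 180, 183, 184, 184, 184, 185, 184]
(-92, 102, 141) [323.2 260.7]
(-104, 102, 141) [323.2 281.4]
(-104, 112, 141) [305.1 281.4]
(-104, 99, 141) [328.6 281.4]
(-104, 117, 141) [296.  281.4]
(-104, 108, 129) [312.9 273.9]
```

```bash
python3 -m crank '{"offset":[[0,0.004,0.004],[0,0.008,0.008],[0,0.012,0.012],[0,0.012,0.012]],"turn":[[0,0,0],[0,0,0],[0,0,0],[0,0,0]]}' 1
python3 -c "
from h import *
tip()"
python3 -m crank '{"offset":[[0,0,0],[0,0,0],[0,0,0],[0,0,0],[0,0.004,0.01],[0,0.009,0.022],[0,0.009,0.022]],"turn":[[0,0,0],[0,0,0],[0,0,0],[0,0,0],[0,0,0],[0,0,0],[0,0,0]]}' 0.44
python3 -c "
from h import *
tip()"
```

```text
time: 6.55
tool_pos: [0.5064, 0.1043, 0.3365]
eef_rot: [-2.417, 2.005, -0.001]
ft_force: [3.6, 3.6, -1.4]
finger_gap: 0.0153
t 6.55 grasp chest mm [-115.4  100.7  169.5] F chest [ 4.2  2.9 -1.4] gap 0.0153 x [-0.001 -1.    -0.   ] z [ 0.002  0.    -1.   ]
time: 7.13
tool_pos: [0.4985, 0.103, 0.3169]
eef_rot: [2.416, -2.004, -0.004]
ft_force: [-0.1, 0.0, -0.3]
finger_gap: 0.0263
t 7.13 grasp chest mm [-124.4  100.8  149.9] F chest [-0.1  0.1 -0.3] gap 0.0263 x [-0. -1. -0.] z [-0.003  0.    -1.   ]
```

```bash
python3 -m crank '{"offset":[[-0.003,0,0],[-0.006,0,0],[-0.0075,0,0],[-0.009,0,0],[-0.0105,0,0],[-0.012,0,0],[-0.0132,0,0],[-0.0144,0,0],[-0.0156,0,0],[-0.0168,0,0],[-0.0168,0,0],[-0.0168,0,0]],"turn":[[0,0,0],[0,0,0],[0,0,0],[0,0,0],[0,0,0],[0,0,0],[0,0,0],[0,0,0],[0,0,0],[0,0,0],[0,0,0],[0,0,0]]}' 0.44
python3 - <<'E'
from h import *
tip()
im=cams.snapshot("wrist"); cv2.imwrite("pics/w2.png",im[150:400,150:490,::-1])
r=cams.mark_of("wrist","bolt_grip"); print([(round(q["confidence"],2),w2c(w("wrist",q["point"])).round(1).tolist()) for q in r[:2]])
E
```

```text
time: 8.13
tool_pos: [0.4972, 0.1164, 0.319]
eef_rot: [-2.418, 2.005, -0.0]
ft_force: [0.9, -1.9, 0.8]
finger_gap: 0.0264
t 8.13 grasp chest mm [-122.5  114.2  152. ] F chest [ 0.5 -2.   0.8] gap 0.0264 x [-0. -1. -0.] z [ 0.  0. -1.]
[(0.64, [-129.4, 109.5, 132.8])]
```

View pics/w2.png

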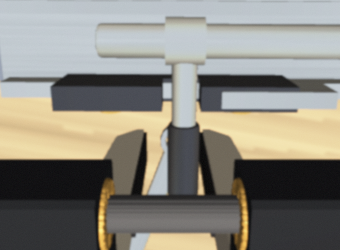

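The handle arm sits between the plate halves (crop columns 163-200) and the network puts the grip at z≈133 mm, so it has dropped in. I'll back the finger off, rise, and check again while turning towards the hatch bar.

```bash
python3 -m crank '{"offset":[[0.006,0,0],[0.006,0,-0.03],[0.006,0,-0.08],[0.006,0,-0.13],[0.006,0,-0.16],[0.006,0,-0.16]],"turn":[[0,0,0],[0,0,0],[0,0,0],[0,0,0],[0,0,0],[0,0,0]]}' 0.44
python3 - <<'E'
from h import *
tip();st()
im=cams.snapshot("wrist"); cv2.imwrite("pics/w3.png",im[:,:,::-1])
for n in ["bolt_grip","closed_notch","hatch_grip"]:
  r=cams.mark_of("wrist",n); print(n,[(round(q["confidence"],2),w2c(w("wrist",q["point"])).round(1).tolist()) for q in r[:2]])
im=cv2.imread("pics/w0.png",0); print(im[215:245,500].tolist())
plan(c2w((-155,-105,230)),(1,0,0));plan(c2w((-155,-105,230)),(-1,0,0))
E
```

```text
time: 8.73
tool_pos: [0.4984, 0.1115, 0.452]
eef_rot: [-2.414, 2.001, -0.008]
ft_force: [0.8, 0.7, 0.6]
finger_gap: 0.0257
t 8.73 grasp chest mm [-120.9  109.1  285. ] F chest [0.9 0.5 0.6] gap 0.0257 x [-0. -1.  0.] z [ 0.008 -0.    -1.   ]
8.7333 [0.4984 0.1115 0.452 ] [-2.4136  2.0014 -0.0083] [0.8 0.7 0.6] 0.02570472984243931 [0.129 0.23  1.694 0.    1.209 1.513]
bolt_grip [(0.89, [-131.5, 108.5, 128.1])]
closed_notch [(0.59, [-100.8, 34.3, 122.8])]
hatch_grip [(0.57, [-161.6, -100.9, 98.9])]
[167, 167, 170, 170, 171, 171, 170, 164, 147, 120, 126, 144, 152, 152, 155, 155, 155, 153, 150, 143, 135, 145, 165, 172, 170, 168, 168, 166, 167, 163]
offset [0.2679, 0.0399, 0.0607] turn [0.0029, 0.0038, -3.0005] rows 5.324525276738766
offset [0.2679, 0.0399, 0.0607] turn [0.0038, -0.0029, 2.9995] rows 5.324525276738766
```

View pics/w3.png

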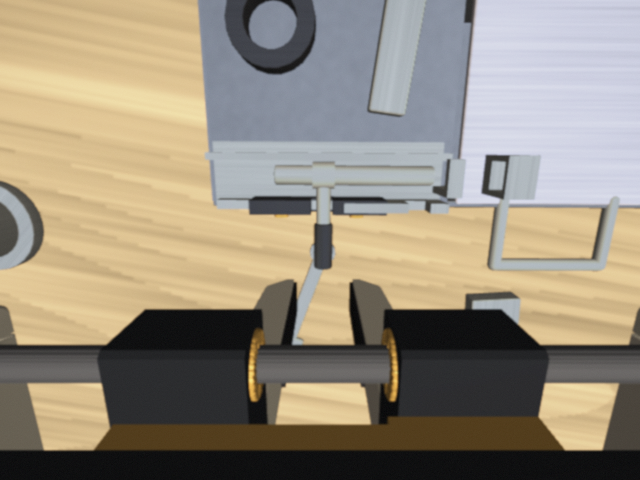

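The handle now lies down in the catch notch: arm at column 323 and grip rows 225-267, the same look as at the start. The ring and parallel are untouched, and the D-bar is at row ~265, columns 492-603. Next I'll back-project the bar.

```bash
python3 - <<'E'
from h import *
from scipy.optimize import fsolve
im=cv2.imread("pics/w3.png",0); print(im[252:282,540].tolist(), im[265,480:500].tolist(),im[265,595:615].tolist())
for u,v in [(540,265),(492,265),(605,264)]:
    print(fsolve(lambda q: px("wrist",c2w((q[0],q[1],106)))-np.array([u,v]),(-155,-105)).round(1))
print(px("wrist",c2w((-130,108.5,142))))
E
python3 -m crank '{"offset":[[0.05,0.01,0.01],[0.1,0.02,0.02],[0.15,0.03,0.03],[0.2,0.04,0.06],[0.268,0.04,0.06]],"turn":[[0,0,-0.2],[0,0,-0.4],[0,0,-0.6],[0,0,-0.8],[0,0,-1]]}' 0.0
python3 -m crank '{"offset":[[0,0,0],[0,0,0],[0,0,0],[0,0,0],[0,0,0]],"turn":[[0,0,-0.2],[0,0,-0.4],[0,0,-0.6],[0,0,-0.8],[0,0,-1]]}' 0.0
python3 -m crank '{"offset":[[0,0,0],[0,0,0],[0,0,0],[0,0,0],[0,0,0],[0,0,0]],"turn":[[0,0,-0.2],[0,0,-0.4],[0,0,-0.6],[0,0,-0.8],[0,0,-1],[0,0,-1]]}' 0.0
python3 - <<'E'
from h import *
tip()
cams.snapshot("wrist")
for n in ["bolt_grip","hatch_grip"]:
  r=cams.mark_of("wrist",n); print(n,[(round(q["confidence"],2),w2c(w("wrist",q["point"])).round(1).tolist()) for q in r[:2]])
plan(c2w((-155,-105,106)),(1,0,0))
E
```

```text
[188, 190, 193, 196, 199, 184, 151, 135, 154, 173, 180, 183, 184, 182, 182, 181, 179, 173, 175, 185, 187, 184, 184, 184, 187, 191, 196, 199, 201, 203] [198, 195, 192, 189, 188, 187, 172, 133, 99, 103, 129, 150, 167, 176, 181, 183, 183, 183, 182, 184] [181, 182, 183, 182, 182, 184, 182, 182, 180, 181, 186, 190, 192, 191, 190, 190, 190, 190, 188, 188]
[-158.2  -95.2]
[-158.2  -49.9]
[-157.3 -156.4]
[324.212257   246.92013411]
time: 9.35
tool_pos: [0.5014, -0.0866, 0.3963]
eef_rot: [2.858, -1.302, -0.01]
ft_force: [1.3, 2.1, -1.1]
finger_gap: 0.0464
time: 9.77
tool_pos: [0.5028, -0.0855, 0.3985]
eef_rot: [-3.098, 0.52, 0.005]
ft_force: [-0.2, -0.4, -0.1]
finger_gap: 0.0463
time: 10.27
tool_pos: [0.5028, -0.0854, 0.3987]
eef_rot: [-3.126, -0.299, 0.004]
ft_force: [0.6, 0.1, -0.1]
finger_gap: 0.0466
t 10.27 grasp chest mm [-154.9  -84.9  231.7] F chest [ 0.6 -0.  -0.1] gap 0.0466 x [ 1.     0.005 -0.002] z [-0.002  0.001 -1.   ]
bolt_grip []
hatch_grip [(0.58, [-156.9, -99.0, 103.6])]
offset [-0.0005, 0.0249, 0.158] turn [-0.0013, 0.0025, -0.0071] rows 3.0680086271216505
```

```bash
python3 -m crank '{"offset":[[-0.002,0.02,0.01],[-0.002,0.024,0.05],[-0.002,0.024,0.09],[-0.002,0.024,0.125],[-0.002,0.024,0.158],[-0.002,0.024,0.158],[-0.002,0.024,0.158]],"turn":[[0,0,0],[0,0,0],[0,0,0],[0,0,0],[0,0,0],[0,0,0],[0,0,0]]}' 0
python3 -c "
from h import *
tip()"
python3 -m crank '{"offset":[[0,0,0],[0,0,0],[0,0,0],[0,0,0],[0,0,0],[0,0,0]],"turn":[[0,0,0],[0,0,0],[0,0,0],[0,0,0],[0,0,0],[0,0,0]]}' 1
python3 -c "
from h import *
tip();st()"
```

```text
time: 11.0
tool_pos: [0.5049, -0.1045, 0.2733]
eef_rot: [-3.127, -0.289, 0.004]
ft_force: [0.3, -0.6, -0.0]
finger_gap: 0.0466
t 11.0 grasp chest mm [-156.3 -104.1  106.3] F chest [ 0.2 -0.6 -0. ] gap 0.0466 x [ 1.    -0.002 -0.002] z [-0.002  0.001 -1.   ]
time: 11.5
tool_pos: [0.5049, -0.1045, 0.2741]
eef_rot: [3.128, 0.292, 0.0]
ft_force: [-4.2, -0.3, 2.0]
finger_gap: 0.0113
t 11.5 grasp chest mm [-155.9 -104.4  107.1] F chest [-4.1  0.5  2. ] gap 0.0113 x [ 1. -0.  0.] z [ 0. -0. -1.]
11.5 [ 0.5049 -0.1045  0.2741] [3.1278e+00 2.9200e-01 5.0000e-04] [-4.2 -0.3  2. ] 0.011326231678246668 [-0.294  0.469  1.85  -0.     0.822 -0.481]
```

```bash
python3 -m crank '{"offset":[[0.0001,0,-0.0144],[0.0009,0,-0.0288],[0.0025,0,-0.043],[0.0047,0,-0.0573],[0.0077,0,-0.0713],[0.0114,0,-0.0853],[0.0157,0,-0.0989],[0.0208,0,-0.1124],[0.0265,0,-0.1255],[0.0328,0,-0.1385],[0.0398,0,-0.151],[0.0474,0,-0.1633]],"turn":[[0,0,0],[0,0,0],[0,0,0],[0,0,0],[0,0,0],[0,0,0],[0,0,0],[0,0,0],[0,0,0],[0,0,0],[0,0,0],[0,0,0]]}' 1
python3 -c "
from h import *
tip();st()"
```

```text
time: 12.5
tool_pos: [0.5412, -0.098, 0.4041]
eef_rot: [3.128, 0.292, -0.011]
ft_force: [-12.4, -5.9, 2.1]
finger_gap: 0.0111
t 12.5 grasp chest mm [-120.2 -104.5  237.1] F chest [-13.3  -3.5   2.1] gap 0.0111 x [ 1.    -0.    -0.007] z [-0.007  0.    -1.   ]
12.5 [ 0.5412 -0.098   0.4041] [ 3.1277  0.2921 -0.0106] [-12.4  -5.9   2.1] 0.011131698092440162 [-0.263  0.352  1.651 -0.003  1.144 -0.448]
```

```bash
python3 -m crank '{"offset":[[0.0083,0,-0.0118],[0.017,0,-0.0231],[0.0264,0,-0.0341],[0.0363,0,-0.0445],[0.0466,0,-0.0545],[0.0575,0,-0.0639],[0.0688,0,-0.0728],[0.0806,0,-0.081],[0.0928,0,-0.0886],[0.1053,0,-0.0958],[0.1181,0,-0.1021],[0.1313,0,-0.1079]],"turn":[[0,0,0],[0,0,0],[0,0,0],[0,0,0],[0,0,0],[0,0,0],[0,0,0],[0,0,0],[0,0,0],[0,0,0],[0,0,0],[0,0,0]]}' 1
python3 -c "
from h import *
tip();st()"
```

```text
time: 13.5
tool_pos: [0.6449, -0.0786, 0.4937]
eef_rot: [3.126, 0.291, -0.0]
ft_force: [-10.1, -5.0, 15.6]
finger_gap: 0.0112
t 13.5 grasp chest mm [ -13.6 -105.2  326.7] F chest [-10.9  -3.   15.6] gap 0.0112 x [ 1.    -0.001 -0.001] z [-0.001 -0.002 -1.   ]
13.5 [ 0.6449 -0.0786  0.4937] [ 3.1258e+00  2.9070e-01 -5.0000e-04] [-10.1  -5.   15.6] 0.011222077103249293 [-0.193  0.472  1.253 -0.002  1.416 -0.378]
```

```bash
python3 -m crank '{"offset":[[0.007,0,-0.003],[0.0135,0,-0.0051],[0.0205,0,-0.0075],[0.0271,0,-0.0096],[0.0271,0,-0.0096],[0.0271,0,-0.0096]],"turn":[[0,0,0],[0,0,0],[0,0,0],[0,0,0],[0,0,0],[0,0,0]]}' 1
python3 -c "
from h import *
tip()"
python3 -m crank '{"offset":[[0,0,0],[0,0,0],[0,0,0],[0,0,0],[0,0,0]],"turn":[[0,0,0],[0,0,0],[0,0,0],[0,0,0],[0,0,0]]}' 0
python3 -m crank '{"offset":[[0,0,-0.02],[0,0,-0.05],[0,0,-0.09],[0,0,-0.12],[0,0,-0.12]],"turn":[[0,0,0],[0,0,0],[0,0,0],[0,0,0],[0,0,0]]}' 0
python3 -c "
from h import *
tip()"
```

```text
time: 14.0
tool_pos: [0.6666, -0.0746, 0.5011]
eef_rot: [3.126, 0.291, 0.005]
ft_force: [-2.4, -3.5, 14.2]
finger_gap: 0.0112
t 14.0 grasp chest mm [   9.  -105.3  334.1] F chest [-3.  -3.  14.2] gap 0.0112 x [ 1.    -0.001  0.003] z [ 0.003 -0.003 -1.   ]
time: 14.42
tool_pos: [0.6668, -0.074, 0.498]
eef_rot: [-3.128, -0.292, 0.001]
ft_force: [0.2, -0.0, 0.4]
finger_gap: 0.04
time: 14.83
tool_pos: [0.6662, -0.0739, 0.5999]
eef_rot: [3.126, 0.292, 0.012]
ft_force: [0.1, -0.2, 0.2]
finger_gap: 0.0464
t 14.83 grasp chest mm [   9.4 -104.5  432.9] F chest [ 0.1 -0.2  0.2] gap 0.0464 x [ 1.    -0.     0.007] z [ 0.007 -0.003 -1.   ]
```

```bash
python3 -m crank '{"offset":[[-0.05,0,0],[-0.1,0,0],[-0.15,0,0],[-0.2,0,0],[-0.25,0,0],[-0.25,0,0],[-0.25,0,0]],"turn":[[0,0,0],[0,0,0],[0,0,0],[0,0,0],[0,0,0],[0,0,0],[0,0,0]]}' 0
python3 - <<'E'
from h import *
tip()
a=cams.snapshot("side");m=[]
for n in ["bolt_grip","hatch_grip","ring_gauge","parallel","sleeve","steel_blank","oiler"]:
  r=cams.mark_of("side",n); print(n,[(round(q["confidence"],2),w2c(w("side",q["point"])).round(1).tolist(),w("side",q["point"]).round(3).tolist()) for q in r[:1]])
b=cams.snapshot("top")
c=np.hstack([cv2.resize(a[150:350,200:420],(400,364)),cv2.resize(b[130:360,210:430],(400,364))])
cv2.imwrite("pics/f.png",c[:,:,::-1])
E
```

```text
time: 15.42
tool_pos: [0.4689, -0.1112, 0.5947]
eef_rot: [3.128, 0.29, 0.001]
ft_force: [0.7, -0.3, -0.7]
finger_gap: 0.0467
t 15.42 grasp chest mm [-192.4 -104.3  427.7] F chest [ 0.6 -0.4 -0.7] gap 0.0467 x [ 1.    -0.001  0.001] z [ 0.001 -0.    -1.   ]
bolt_grip [(0.69, [-132.9, 108.1, 131.8], [0.488, 0.108, 0.132])]
hatch_grip [(0.77, [5.8, -105.0, 331.9], [0.664, -0.075, 0.332])]
ring_gauge []
parallel [(0.75, [26.0, 51.0, 111.1], [0.655, 0.082, 0.111])]
sleeve [(0.75, [-139.8, 509.2, 1.4], [0.407, 0.501, 0.001])]
steel_blank [(0.69, [40.3, 153.1, 109.9], [0.65, 0.185, 0.11])]
oiler [(0.96, [-113.9, -524.9, 1.1], [0.624, -0.51, 0.001])]
```

View pics/f.png

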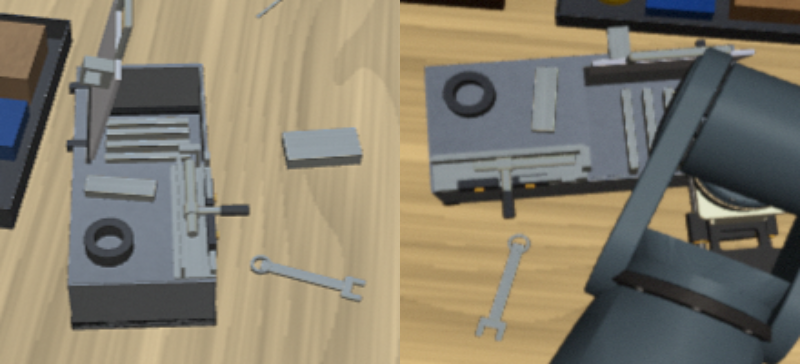

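The composite shows the hatch standing steeply at left-picture (110, 90). The handle lies level in the catch notch at (235, 210), and the ring, parallel, blank and spanner are where they began. The gripper is clear, so I'm handing in.

```bash
python3 -c "
from h import *
print(job.job_done()); tip()"
```

```text
the job is handed in; nothing more can be done
None
the job is handed in; nothing more can be done
```

The chest is unbolted and open, and I handed the job in at about 15.5 s of the 61 s allowed.

**Bolt:** I lifted the handle, slid the bolt about 78 mm, and let the handle drop into the catch plate's notch while the hatch was still shut. The side camera then put the grip at z ≈ 132 mm, level with the bolt axis, so the handle is fully down.

**Hatch:** I raised it by the D-bar and left it standing. The bar was measured at (6, -105, 332) mm in the chest's frame, which is an opening of about 1.27 rad (about 73°).

**Final checks:** The gripper had withdrawn clear and its force reading was about zero. The ring, parallel, blank and spanner look unmoved in the pictures. The networks put the parallel, sleeve and oiler within about 6 mm of where they started, which is about the detector's own error.

**Checks that failed or disagreed:**
- The network found no ring gauge in the last side picture.
- It mistook the ring for the steel blank, so I confirmed both by eye only.
- My two picture estimates of the notch position differed by about 2 mm. Sliding the handle along until it dropped settled that.

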